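# Fill the seasoning caddy by lid colour

## Task

Gather the seasonings into the white caddy: stand the green-lidded jar, the dark-lidded jar, the red-lidded jar and the grey-topped salt shaker upright, each in the middle of the round mat of its own colour (green, black, red, grey), with its whole foot on the mat. The yellow-lidded and the blue-lidded jars have no mat and do not belong: leave them standing where they are, and do not knock anything over.

Things in the scene. Friction and masses are not known exactly. Their poses are not given: they have to be found in the camera images.
- green_lid_jar: Round glass spice jar with a green lid (a white patch on its top) and a pale label: body 44 mm in diameter, lid 45 mm in diameter from 85 mm up, 106 mm tall. Origin: centre of its underside; its z axis points up. Loose, about 0.1 kg, stands upright on the worktop at the start. (To the far right of the jars, beyond y = -0.25, stand a tap 250 mm and a vase 284 mm tall: pass above them.)
- dark_lid_jar: Round glass spice jar with a black-brown lid (a greenish patch on its top) and a green label: body 42 mm in diameter, lid 44 mm in diameter from 85 mm up, 105 mm tall. Origin: centre of its underside; its z axis points up. Loose, about 0.1 kg, stands upright on the worktop at the start.
- salt_shaker: Round glass salt shaker with a grey domed top with holes: body 44 mm in diameter up to about 60 mm, narrower above, 90 mm tall. Origin: centre of its underside; its z axis points up. Loose, about 0.1 kg, stands upright on the worktop at the start.
- red_lid_jar: Round spice jar, red-brown contents, white label with a red band, ribbed red lid: body 44 mm in diameter, lid 45 mm in diameter from 84 mm up, 105 mm tall in all. Origin: centre of its underside; its z axis points up. Loose, about 0.1 kg, stands upright on the worktop at the start.
- yellow_lid_jar: Round spice jar, yellow-brown contents, white label with a yellow band, ribbed yellow lid: body 44 mm in diameter, lid 45 mm in diameter from 84 mm up, 105 mm tall in all. Origin: centre of its underside; its z axis points up. Loose, about 0.1 kg, stands upright on the worktop at the start. Has no mat in the caddy; it stays where it is.
- blue_lid_jar: Round spice jar, olive-green contents, white label with a blue band, ribbed blue lid: body 44 mm in diameter, lid 45 mm in diameter from 84 mm up, 105 mm tall in all. Origin: centre of its underside; its z axis points up. Loose, about 0.1 kg, stands upright on the worktop at the start. Has no mat in the caddy; it stays where it is.
- green_mat: Flat round green mat, 74 mm in diameter, 4 mm thick, fixed on the floor of the white caddy; the place for the green-lidded jar. Origin: centre of its underside, 8 mm above the worktop (its top: 12 mm); x and y along the caddy's walls. The caddy is a fixed square tray, 214 mm outside, walls 7 mm thick and 32 mm high, a low steel handle outside two of the walls.
- black_mat: Flat round black mat, 74 mm in diameter, 4 mm thick, fixed on the floor of the white caddy; the place for the dark-lidded jar. Origin: centre of its underside, 8 mm above the worktop (its top: 12 mm); x and y along the caddy's walls. The four mats lie two by two, 100 mm apart centre to centre, any colour in any place.
- grey_mat: Flat round grey mat, 74 mm in diameter, 4 mm thick, fixed on the floor of the white caddy; the place for the salt shaker. Origin: centre of its underside, 8 mm above the worktop (its top: 12 mm); x and y along the caddy's walls. The four mats lie two by two, 100 mm apart centre to centre, any colour in any place.
- red_mat: Flat round red mat, 74 mm in diameter, 4 mm thick, fixed on the floor of the white caddy; the place for the red-lidded jar. Origin: centre of its underside, 8 mm above the worktop (its top: 12 mm); x and y along the caddy's walls. The four mats lie two by two, 100 mm apart centre to centre, any colour in any place.
Mind the look-alikes: they are no part of the job. Leave any pink or turquoise look-alike of the salt_shaker alone.

How it is judged:
By the outcome, as a careful person would: the job done as asked, in the order asked, and still so for the second after the job is handed in, with the robot touching nothing.
It also fails if it takes over 125 s, if anything falls off the work surface, if the arm or the gripper's body presses on something with over 40 N, if the wrist force passes 120 N, or if a joint passes its speed limit or range.

## Robot

A 6-joint arm with a two-finger parallel gripper is mounted at the origin on a cart in front of the work surface, level with it; the furniture and walls round the work are solid. World frame = base frame: x ahead of the robot, y to its left, z up, the work surface at z = 0. Lengths are in m, angles in rad, forces in N, time in s.
With the tool pointing down it reaches from about 0.375 to 0.975 m from the base axis. Payload 3.8 kg.
Tool frame: the origin (TCP) lies midway between the tips of the shut fingers; the grasp point (between the pads) lies 19 mm behind it; z points along the fingers, y is the line along which they close (so a half turn about z gives the same grasp; the last joint's range is limited). The gripper opens to 88 mm and grips with 3 to 60 N. Pads are 18 mm wide; open, the fingers measure 123 mm over their backs; the gripper's body (75 mm by 187 mm) begins 45 mm behind the grasp point.
Start: joints at [1.308, 0.264, 1.604, -0, 1.274, -0.037], TCP at [0.151, 0.658, 0.239] pointing down, gripper open.
Joint ranges: [-2.63, 2.63], [-0.94, 2.18], [0.31, 2.57], [-1.31, 4.45], [0, 2.66], [-2.55, 2.55]. Speed limits (rad/s): [2.57, 2.57, 3.14, 3.14, 3.14, 3.14].

## Interface

Orientations are given as a rotation vector (axis times angle).
In Python, from cell import manip, inverse_kinematics, cams, order gives the robot as it stands. Calls block until the motion is done:
- manip.move_pose(position, orientation): joint-space move of the TCP to a pose.
- manip.move_linear(position, rate=0.15, rot=None): straight line of the TCP; rot=None keeps the orientation; rate is the mean speed in m/s.
- manip.set_joints(angles): joint-space move.
- manip.set_gripper(opening, force=None): finger opening in m; force is the grip in N (None keeps the last); returns when the fingers have stopped.
- manip.dwell(seconds).
- inverse_kinematics(position, orientation): joint angles nearest the present ones, or None.
- manip.state(): the state.
- cams.capture(name): name is "scene" or "top" or "wrist"; returns a dict with "image" (400x640x3 uint8, blue, green, red), "z_map" (400x640 float32, m along the optical axis (not along the pixel's ray), 0 where there is no reading), "intrinsics" (3x3 intrinsics, pixels), "position" and "orientation" of the camera in the world; the wrist camera has in their place "T_tool_cam" (4x4, takes a point from camera to tool coordinates, whose origin is the TCP and whose axes are the flange's). Camera axes: x right, y down, z forward; pixel columns grow to the right and rows downward; lengths in m; the calibration is good to about 2 mm. A picture is of the moment at which its call begins: read the wrist's pose just before it.
A pose or a line that the arm cannot do raises manip.IKError and nothing moves.
- order.close_job(): hands the job in; it is judged then, once.
The state is a dict: "clock": time; "joint_pos": joint angles; "joint_velocities": joint speeds; "tau": joint torques, N m; "tool_pos": TCP position; "tcp_rot": TCP orientation; "contact_force": force on the tool from outside, world axes, zero at the start; "moment": the same for the moment, N m; "gripper_width": finger opening in m; "grasp_force": force on a finger pad.
Only numpy, scipy, OpenCV 4.12 (cv2) and the standard library are available. Lean on these libraries where they do the work, as an engineer would, in place of code of your own. Each camera call takes 0.05 s, during which the arm holds its last target. There are 200 camera calls.

## Working session

There is one attempt and no reset: what is moved stays moved. The work goes in short steps, each a Python script; the robot and the scene stay as the last script left them, time stands still between calls to the robot, and variables do not carry over. Pictures are saved under pics/ and viewed, at most 14 in all, crops included, and the job is handed in when it is done.

```bash
mkdir -p pics; ls
python3 - <<'E'
from cell import manip,cams
import cv2,numpy as np
for n in("scene","top"):
    c=cams.capture(n); cv2.imwrite(f"pics/{n}0.png",c["image"]); np.savez(f"{n}0.npz",**c)
    print(n,c["intrinsics"].tolist(),c["position"],c["orientation"])
s=manip.state();print(s["tool_pos"],s["tcp_rot"],s["clock"])
E
```

```text
pics
scene [[417.872043942844, 0.0, 314.3959285926986], [0.0, 417.872043942844, 198.7319815416555], [0.0, 0.0, 1.0]] [ 0.17742818 -0.41492943  0.62036868] [-2.13403664  0.79896282 -0.3573031 ]
top [[507.5309461296105, 0.0, 324.06396515640046], [0.0, 507.5309461296105, 212.13925072969778], [0.0, 0.0, 1.0]] [0.51714792 0.17005812 1.17791232] [-2.16142321  2.21693834 -0.12107621]
[0.15097793 0.65725547 0.2375263 ] [-3.53963387e-01 -3.12127725e+00  3.10562775e-03] 0.1
```

View pics/scene0.png

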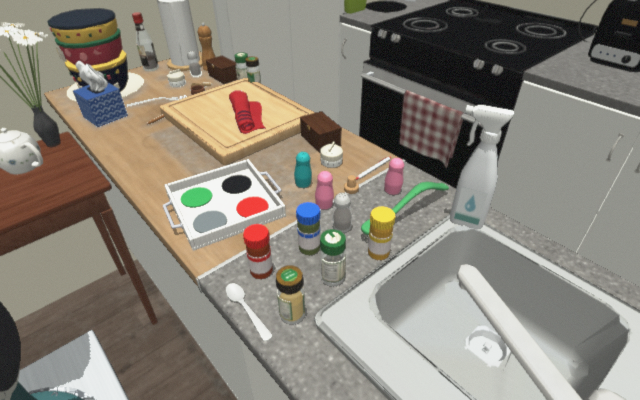

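View pics/top0.png

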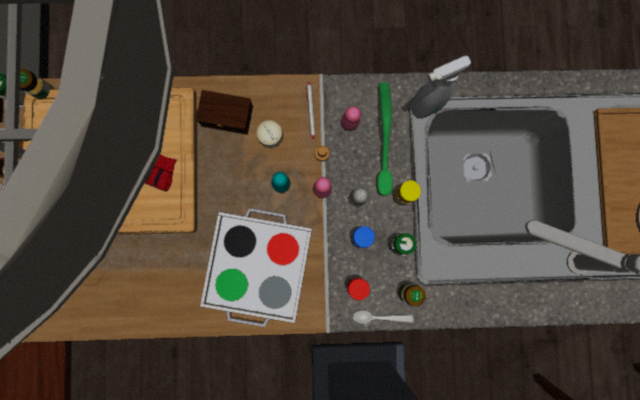

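```bash
cat > h.py <<'E'
import numpy as np,cv2
from scipy.spatial.transform import Rotation as R
def cloud(c):
    K=c["intrinsics"];z=c["z_map"].astype(float);v,u=np.indices(z.shape)
    p=np.stack([(u-K[0,2])*z/K[0,0],(v-K[1,2])*z/K[1,1],z],-1)
    o=c["orientation"]; r=R.from_rotvec(o) if np.size(o)==3 else R.from_matrix(o)
    w=p@r.as_matrix().T+c["position"]; w[z==0]=np.nan; return w
def ray(c,u,v,h):
    K=c["intrinsics"];d=R.from_rotvec(c["orientation"]).as_matrix()@[(u-K[0,2])/K[0,0],(v-K[1,2])/K[1,1],1]
    return c["position"]+d*(h-c["position"][2])/d[2]
E
python3 - <<'E'
from h import *
np.set_printoptions(precision=4,suppress=True)
T=dict(np.load("top0.npz"));S=dict(np.load("scene0.npz"))
wt=cloud(T);ws=cloud(S)
for n,(u,v) in dict(red=(359,289),dark=(414,295),green=(403,244),blue=(364,237),yel=(409,191),salt=(360,196),pink1=(322,187),pink2=(351,118),teal=(281,181)).items():
    q=wt[v-25:v+26,u-25:u+26].reshape(-1,3); hmax=np.nanmax(np.where(np.hypot(*(q-wt[v,u])[:,:2].T)<.03,q[:,2],np.nan))
    m=(np.hypot(*(q-wt[v,u])[:,:2].T)<.035)&(q[:,2]>hmax-(.012 if hmax>.095 else .03)); c=q[m]
    a=(c[:,:2].max(0)+c[:,:2].min(0))/2
    m2=(np.hypot(*(ws[...,:2]-a).transpose(2,0,1))<.032)&(ws[...,2]>.02)&(ws[...,2]<.125); cs=ws[m2]; top=cs[cs[:,2]>cs[:,2].max()-.012]
    print(n,"top cam:",a,hmax,np.ptp(c[:,:2],axis=0)," scene:",(top[:,:2].max(0)+top[:,:2].min(0))/2,cs[:,2].max(),np.ptp(top[:,:2],axis=0))
hsv=cv2.cvtColor(T["image"],cv2.COLOR_BGR2HSV);hs=cv2.cvtColor(S["image"],cv2.COLOR_BGR2HSV)
for n,t,s in[("green",(232,285),(196,197)),("black",(240,241),(237,184)),("grey",(275,292),(210,221)),("red",(283,249),(252,207))]:
    o=[]
    for c,w,(u,v) in((T,wt,t),(S,ws,s)):
        im=c["image"].copy();mk=np.zeros((402,642),np.uint8)
        cv2.floodFill(im,mk,(u,v),0,(12,)*3,(12,)*3,cv2.FLOODFILL_FIXED_RANGE)
        ct=max(cv2.findContours(mk[1:-1,1:-1],0,2)[0],key=cv2.contourArea);e=cv2.fitEllipse(ct)
        o+=[ray(c,*e[0],.012)[:2],np.nanmedian(w[mk[1:-1,1:-1]>0][:,2]),e[1]]
    print(n,*o)
# salt profile
a=cv2.resize(S["image"][150:330,215:435],None,fx=3.6,fy=3.3,interpolation=cv2.INTER_CUBIC);cv2.imwrite("pics/crop_s.png",a[:600])
E
```

```text
red top cam: [0.4443 0.0738] 0.11140362149211791 [0.0441 0.0443]  scene: [0.4433 0.0709] 0.10696762146746353 [0.0447 0.0455]
dark top cam: [ 0.4275 -0.0455] 0.11181559796520268 [0.042  0.0413]  scene: [ 0.427  -0.0475] 0.10735337080622775 [0.0432 0.0441]
green top cam: [ 0.5372 -0.0288] 0.11151168843809445 [0.0428 0.0449]  scene: [ 0.536 -0.031] 0.10775385079435384 [0.046  0.0473]
blue top cam: [0.5542 0.0587] 0.11037412309264005 [0.0428 0.0434]  scene: [0.5525 0.0563] 0.1070259453567628 [0.0454 0.0455]
yel top cam: [ 0.6503 -0.0445] 0.11063103149284581 [0.0442 0.0464]  scene: [ 0.6494 -0.046 ] 0.10771868046332045 [0.0477 0.0447]
salt top cam: [0.6463 0.061 ] 0.09280514938767248 [0.0327 0.0332]  scene: [0.6443 0.0572] 0.08953182052280884 [0.0299 0.0298]
pink1 top cam: [0.6718 0.1422] 0.09216498346042346 [0.0332 0.0309]  scene: [0.6691 0.1382] 0.09034483393209358 [0.0293 0.0296]
pink2 top cam: [0.8269 0.0723] 0.0926481414262108 [0.032  0.0325]  scene: [0.8246 0.068 ] 0.09008237304513977 [0.0295 0.0275]
teal top cam: [0.6854 0.2357] 0.09351083276034755 [0.0336 0.0309]  scene: [0.6836 0.2327] 0.09220288839600288 [0.0295 0.026 ]
green [0.4576 0.3549] 0.012042410379301871 (29.1171817779541, 29.744211196899414) [0.4537 0.3501] 0.011716903035340509 (15.977701187133789, 29.341209411621094)
black [0.5555 0.3351] 0.012041447094464308 (28.59746742248535, 29.51488494873047) [0.5509 0.3294] 0.011753561876299168 (15.278459548950195, 27.736661911010742)
grey [0.4381 0.2567] 0.011972300679115144 (30.101612091064453, 30.832664489746094) [0.4341 0.2554] 0.01174505050646224 (17.543603897094727, 35.25581741333008)
red [0.5357 0.2373] 0.011915904815798628 (28.686288833618164, 29.03066062927246) [0.532  0.2357] 0.011781015917402882 (15.574660301208496, 30.26342010498047)
```

View pics/crop_s.png

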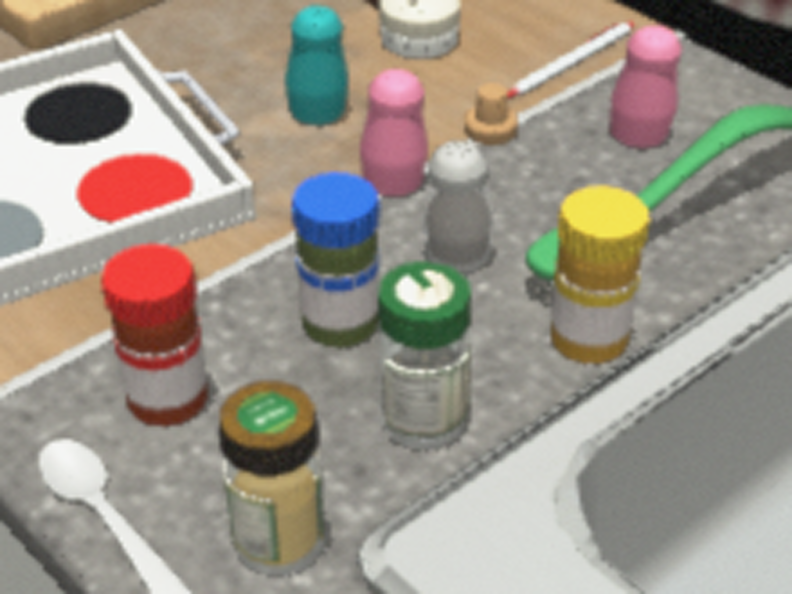

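The top-down and scene cameras agree on heights (jars 105–110 mm, shaker 90 mm, mats 12 mm). The crop shows the green-lidded jar at about (425,350), with the white patch on its top. The dark-lidded jar, with the greenish patch, is at (272,475), the red at (157,330) and the blue at (337,255). The yellow is at (597,270).

There are four shaker-shaped candidates: grey (459,205), pink (395,130) and (646,85), and turquoise (317,65). The grey one, with holes in its dome, is the salt shaker. Next is a check with the wrist camera.

```bash
cat >> h.py <<'E'
def down(a):
    c,s=np.cos(a),np.sin(a);return R.from_matrix(np.array([[-s,c,0],[c,s,0],[0,0,-1]])).as_rotvec()
def wcap():
    from cell import manip,cams
    st=manip.state();c=cams.capture("wrist");M=np.eye(4);M[:3,:3]=R.from_rotvec(st["tcp_rot"]).as_matrix();M[:3,3]=st["tool_pos"]
    M=M@c["T_tool_cam"];c["position"]=M[:3,3];c["orientation"]=R.from_matrix(M[:3,:3]).as_rotvec();return c
E
python3 - <<'E'
from h import *
from cell import manip,inverse_kinematics as ik
np.set_printoptions(precision=4,suppress=True)
for i,(p,a) in enumerate([((.46,.30,.36),np.pi/2),((.5,.02,.36),np.pi/2)]):
    q0=manip.state()["joint_pos"]
    best=min((b for b in(a,a+np.pi) if ik(p,down(b)) is not None),key=lambda b:np.abs(ik(p,down(b))-np.array(q0)).max())
    manip.move_pose(p,down(best)); manip.dwell(.3)
    c=wcap();print(best,manip.state()["joint_pos"],c["position"],c["orientation"],c["intrinsics"][0],manip.state()["clock"])
    np.savez(f"wrist{i}.npz",**c);cv2.imwrite(f"pics/w{i}.png",c["image"])
cv2.imwrite("pics/w01.png",cv2.resize(np.vstack([np.load("wrist0.npz")["image"],c["image"]]),None,fx=.75,fy=.75))
for P in[(.53,-.03),(.427,-.046),(.444,.072),(.645,.059),(.456,.353),(.554,.333),(.536,.237),(.437,.256)]:
    for a in (0,np.pi,-np.pi/4,3*np.pi/4,np.pi/2,-np.pi/2):
        q=ik((*P,.07),down(a)); print(P,round(a,2),None if q is None else np.array(q)) if a in(0,np.pi) or P[0]in(.645,.437) else 0
E
```

```text
1.5707963267948966 [ 0.5333 -0.027   1.7078  0.      1.4612 -1.0382] [0.3783 0.2996 0.5049] [2.0527 2.052  0.3254] [341.7013   0.     322.2205] 2.225
1.5707963267948966 [-0.0083 -0.1237  1.7976  0.      1.4678 -1.5805] [0.4186 0.02   0.5051] [2.0519 2.0528 0.3261] [341.7013   0.     322.2205] 3.6667
(0.53, -0.03) 0 [-0.1035  0.1622  2.0653 -0.      0.914  -0.1035]
(0.53, -0.03) 3.14 None
(0.427, -0.046) 0 [-0.1653 -0.0267  2.269  -0.      0.8993 -0.1653]
(0.427, -0.046) 3.14 None
(0.444, 0.072) 0 [ 0.1054  0.0133  2.2293 -0.      0.899   0.1054]
(0.444, 0.072) 3.14 None
(0.645, 0.059) 0 [ 0.0528  0.3604  1.8099 -0.      0.9713  0.0528]
(0.645, 0.059) 3.14 None
(0.645, 0.059) -0.79 [ 0.0528  0.3604  1.8099 -0.      0.9713  0.8382]
(0.645, 0.059) 2.36 [ 0.0528  0.3604  1.8099 -0.      0.9713 -2.3034]
(0.645, 0.059) 1.57 [ 0.0528  0.3604  1.8099 -0.      0.9713 -1.518 ]
(0.645, 0.059) -1.57 [ 0.0528  0.3604  1.8099 -0.      0.9713  1.6236]
(0.456, 0.353) 0 [ 0.6156  0.2414  1.9682 -0.      0.9321  0.6156]
(0.456, 0.353) 3.14 [ 0.6156  0.2414  1.9682  0.      0.9321 -2.526 ]
(0.554, 0.333) 0 [ 0.5027  0.3582  1.813  -0.      0.9704  0.5027]
(0.554, 0.333) 3.14 None
(0.536, 0.237) 0 [ 0.3738  0.2573  1.9478 -0.      0.9365  0.3738]
(0.536, 0.237) 3.14 None
(0.437, 0.256) 0 [ 0.4807  0.1189  2.1157 -0.      0.9071  0.4807]
(0.437, 0.256) 3.14 None
(0.437, 0.256) -0.79 [ 0.4807  0.1189  2.1157 -0.      0.9071  1.2661]
(0.437, 0.256) 2.36 [ 0.4807  0.1189  2.1157  0.      0.9071 -1.8755]
(0.437, 0.256) 1.57 [ 0.4807  0.1189  2.1157 -0.      0.9071 -1.0901]
(0.437, 0.256) -1.57 [ 0.4807  0.1189  2.1157 -0.      0.9071  2.0515]
```

View pics/w01.png

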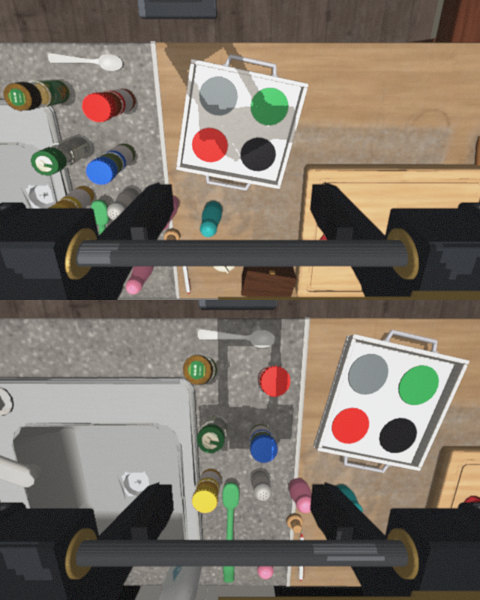

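The wrist views, each drawn at 0.75 scale, show all four mats clear in both frames. In the lower frame grey is at (368,373), green (418,384), red (350,425) and black (398,435). The green, dark, red and grey-topped lids are at (212,437), (199,370), (275,380) and (262,492). I'll refine the positions from these.

Run:
```python
from h import *
np.set_printoptions(precision=4,suppress=True)
W=[dict(np.load(f"wrist{i}.npz")) for i in(0,1)];C=[cloud(w) for w in W]
for n,pts in dict(grey=((218,90),(368,373)),green=((272,108),(418,384)),red=((210,138),(350,425)),black=((258,155),(398,435))).items():
    for i in(0,1):
        u=int(pts[i][0]/.75);v=int((pts[i][1]-300*i)/.75)
        hsv=cv2.cvtColor(W[i]["image"],cv2.COLOR_BGR2HSV).astype(int);p=C[i];d=np.hypot(*(p[...,:2]-p[v,u,:2]).transpose(2,0,1))
        sat=hsv[...,1];val=hsv[...,2]
        m=(d<.06)&(p[...,2]<.025)&((sat>120)if n in("green","red")else (val<70) if n=="black" else ((sat>25)&(sat<90)&(val>75)))
        k,l,s,_=cv2.connectedComponentsWithStats(m.astype(np.uint8));j=1+s[1:,4].argmax();ct=cv2.findContours((l==j).astype(np.uint8),0,2)[0][0]
        e=cv2.fitEllipse(cv2.convexHull(ct));print(n,i,ray(W[i],*e[0],.012)[:2],np.nanmedian(p[l==j][:,2]),np.ptp(p[l==j][:,:2],axis=0))
for n,P in dict(red=(.444,.072),dark=(.427,-.046),green=(.5365,-.03),blue=(.553,.0575),salt=(.645,.059),yel=(.65,-.045)).items():
    for i in(0,1):
        q=C[i][np.hypot(*(C[i][...,:2]-P).transpose(2,0,1))<.033];q=q[(q[:,2]>.02)&(q[:,2]<.13)]
        if len(q)<30: continue
        h=np.percentile(q[:,2],99);t=q[q[:,2]>h-.008];print(n,i,(t[:,:2].max(0)+t[:,:2].min(0))/2,h,np.ptp(t[:,:2],axis=0))
```

```text
grey 0 [0.386  0.2757] -0.0005738528549905642 [0.0106 0.0464]
grey 1 [0.4213 0.195 ] -0.00029091327838681735 [0.0457 0.0108]
green 0 [0.4541 0.3527] 0.011437326067071152 [0.0684 0.0692]
green 1 [0.4547 0.3516] 0.011642389853160545 [0.0687 0.0724]
red 0 [0.5318 0.2354] 0.011426183716219895 [0.0705 0.0711]
red 1 [0.5323 0.2341] 0.0115339973407112 [0.0701 0.0715]
black 0 [0.5513 0.3326] 0.01146241096911868 [0.069  0.0691]
black 1 [0.5521 0.3313] 0.011700250909578713 [0.0688 0.0711]
red 0 [0.4432 0.0732] 0.10577723500172656 [0.0464 0.0455]
red 1 [0.4434 0.0719] 0.10603923699517663 [0.0457 0.046 ]
dark 0 [ 0.4264 -0.0459] 0.1060855074283841 [0.0425 0.0438]
dark 1 [ 0.4269 -0.0464] 0.10659813890799111 [0.042  0.0423]
green 0 [ 0.5356 -0.0299] 0.10647168811819924 [0.0448 0.0461]
green 1 [ 0.5358 -0.0307] 0.10698377516357546 [0.0444 0.0451]
blue 0 [0.5529 0.0584] 0.10565013738609287 [0.0468 0.0463]
blue 1 [0.553  0.0577] 0.10603142107675938 [0.0452 0.0453]
salt 0 [0.6432 0.0598] 0.08869436773091768 [0.0254 0.0266]
salt 1 [0.6447 0.0596] 0.08880753268245742 [0.03   0.0291]
yel 0 [ 0.6286 -0.045 ] 0.09206697194541796 [0.0061 0.0272]
yel 1 [ 0.6487 -0.0449] 0.10577385735157616 [0.0448 0.0449]
```

```bash
cat > pp.py <<'E'
from h import *
from cell import manip
np.set_printoptions(precision=4,suppress=True)
def pick_place(p,m,tip,a=0.,am=None,hi=.235,w=.07):
    am=a if am is None else am
    manip.set_gripper(w); manip.move_pose((*p,hi),down(a))
    manip.move_linear((*p,tip),.15); s=manip.state(); print("down",s["tool_pos"],s["contact_force"])
    manip.set_gripper(.03,20); s=manip.state(); print("grip",s["gripper_width"],s["grasp_force"])
    manip.move_linear((*p,hi),.2); s=manip.state(); print("lift",s["gripper_width"],s["grasp_force"],s["contact_force"])
    if not .03<s["gripper_width"]<.055: print("NO GRASP");return False
    manip.move_linear((*m,hi),.25,down(am)); manip.move_linear((*m,tip+.035),.2); manip.move_linear((*m,tip+.0135),.05)
    s=manip.state(); print("at",s["tool_pos"],s["contact_force"])
    manip.set_gripper(w-.004); manip.dwell(.2); manip.move_linear((*m,hi),.2); print("clock",manip.state()["clock"]); return True
E
python3 - <<'E'
from pp import *
pick_place((.5358,-.0303),(.4545,.352),.056)
c=wcap();cv2.imwrite("pics/a1.png",c["image"])
E
```

```text
down [ 0.5368 -0.0304  0.057 ] [ 0.2204  0.3691 -0.1469]
grip 0.04538663203293414 19.94178693635149
lift 0.04515238756603428 19.948217380720052 [-0.597   0.185  -0.7402]
at [0.4543 0.3519 0.0692] [-0.3886 -0.7265 -0.7314]
clock 13.1583
```

View pics/a1.png

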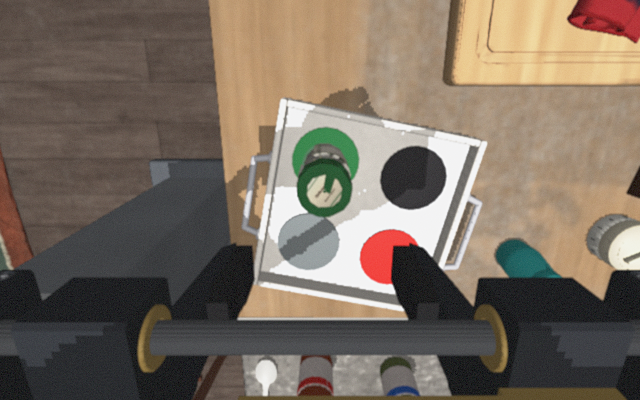

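The green jar stands upright on its mat, with the lid at (325,187) and the mat at (326,157).

Run:
```python
from pp import *
pick_place((.4268,-.0462),(.5517,.332),.056) and pick_place((.4434,.0725),(.532,.235),.056)
from cell import cams
manip.move_pose((.5,.05,.30),down(0))
a=cams.capture("scene")["image"];cv2.imwrite("pics/a2.png",cv2.resize(a[140:340,140:440],None,fx=2.6,fy=2.6))
```

```text
down [ 0.4277 -0.0463  0.0568] [-0.403  -0.3854 -0.604 ]
grip 0.04333203620595013 19.996976029032112
lift 0.04302368048838683 19.997040978873883 [-0.3513  0.1397 -1.8282]
at [0.5514 0.3319 0.0691] [-0.3135 -1.0133 -0.9806]
clock 22.7583
down [0.4443 0.0727 0.0568] [ 0.2612 -0.6765  0.5046]
grip 0.04322164284729019 19.995842789649032
lift 0.04385933682794219 19.995759741141228 [-0.548   0.1189 -0.7288]
at [0.5317 0.2349 0.0691] [ 0.7494  0.1413 -1.703 ]
clock 31.0333
```

View pics/a2.png

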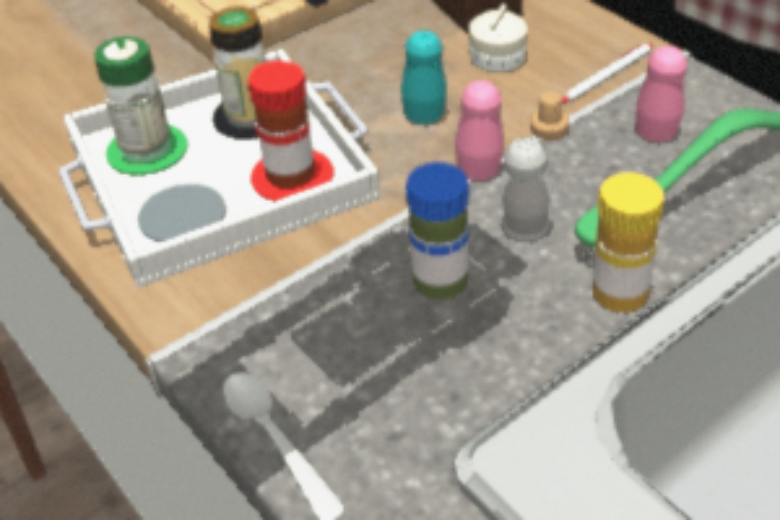

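All three jars stand upright on their mats: green (140,95), dark (240,70) and red (280,125). The shaker at (526,190), the blue jar and the yellow jar are undisturbed. For the shaker the fingers close diagonally, so the gripper's body passes between the blue and yellow jars.

Run:
```python
from pp import *
from cell import cams
pick_place((.6440,.0597),(.4348,.255),.032,-np.pi/4,-.988)
manip.move_pose((.5,.0,.36),down(np.pi/2));manip.dwell(.3)
a=cams.capture("scene")["image"];cv2.imwrite("pics/a3.png",cv2.resize(a[140:340,140:440],None,fx=2.6,fy=2.6))
W=wcap();p=cloud(W)
for n,P in dict(green=(.4545,.352),dark=(.5517,.332),red=(.532,.235),salt=(.4348,.255),blue=(.553,.058)).items():
    q=p[np.hypot(*(p[...,:2]-P).transpose(2,0,1))<.035];q=q[(q[:,2]>.03)&(q[:,2]<.14)];h=np.percentile(q[:,2],99);t=q[q[:,2]>h-.008]
    print(n,(t[:,:2].max(0)+t[:,:2].min(0))/2-P,h,np.ptp(t[:,:2],axis=0))
```

```text
down [0.6451 0.0598 0.0333] [ 0.0077 -0.1009  0.6781]
grip 0.0397815597776528 19.92450985038886
lift 0.04002422998558275 19.76139859354589 [-1.2171 -0.4604 -1.3965]
at [0.4346 0.2549 0.0452] [ 0.2625  0.5266 -1.7933]
clock 40.9
green [-0.0001 -0.0092] 0.11888399357890297 [0.0441 0.0308]
dark [-0.0009 -0.0007] 0.11873771683558344 [0.0426 0.0449]
red [ 0.0001 -0.0013] 0.11809368237139195 [0.0465 0.0462]
salt [0.0006 0.0012] 0.10110475559823534 [0.0291 0.0299]
blue [ 0.0005 -0.0006] 0.10610524670338196 [0.0461 0.0463]
```

View pics/a3.png

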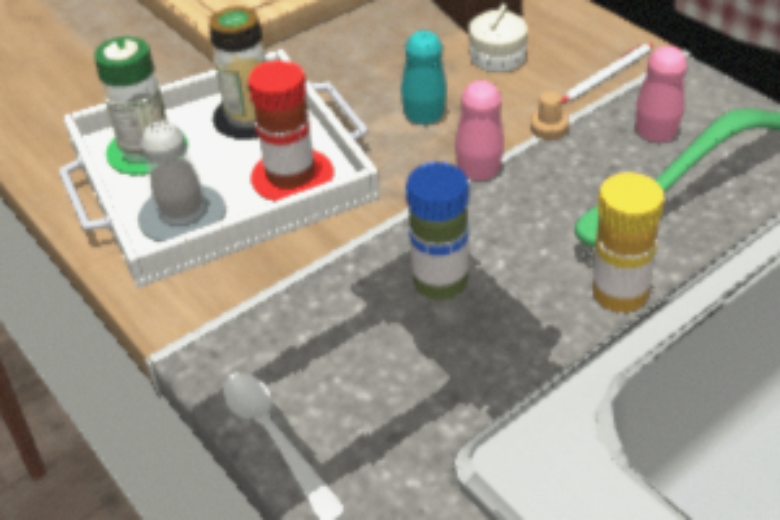

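All four stand upright within about 2 mm of their mat centres. The green jar's reading is off only because its lid is cut by the image edge; it was placed at the same accuracy and its height is right. The blue and yellow jars have not moved.

```bash
python3 -c "
from cell import order
print(order.close_job())"
```

```text
the job is handed in; nothing more can be done
None
```

The job is handed in: the green-, dark- and red-lidded jars and the salt shaker stand upright on their own mats, and nothing else was moved or knocked over (about 41 s on the robot's clock at the last placing).

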